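Hang the leaf printing block and prove the hook

ROBOT

A 6-joint arm with a two-finger parallel gripper is mounted at the origin on the work surface. World frame = base frame: x ahead of the robot, y to its left, z up, the work surface at z = 0. Lengths are in m, angles in rad, forces in N, time in s.
With the tool pointing down it reaches from about 0.25 to 0.8 m from the base axis. Payload 8.5 kg.
Tool frame: the origin (TCP) lies at the very end of the fingers, on their centre line; the grasp point (between the pads) lies 19 mm behind it (robot.pinch_z is the distance from the TCP to the grasp point, in m); z points along the fingers, y is the line along which they close (so a half turn about z gives the same grasp; the last joint's range is limited). The gripper opens to 85 mm and grips with 20 to 120 N. Pads are 22 mm wide; open, the fingers measure 114 mm over their backs; the gripper's body (76 mm by 85 mm) begins 54 mm behind the grasp point. The pads swing forward as they close: fully open they stand 13 mm farther back than shut.
Start: joints at [-1.272, 0.238, -0.013, 1.319, 0, 1.571], TCP at [0.155, -0.502, 0.231] pointing down, gripper open.
Joint ranges: [-2.66, 2.66], [-1.03, 1.9], [-1.14, 1.46], [-1.82, 2.27], [-1.45, 1.34], [-3.14, 3.14]. Speed limits (rad/s): [2.22, 2.22, 2.79, 3.14, 3.14, 3.14].

INTERFACE

Orientations are given as a unit quaternion [x, y, z, w].
In Python, from rig import robot, vision, close_job gives the robot as it stands.
- The arm moves only by the tool play_rows, never from a script. Its argument "series" is text: rows parted by semicolons, each of 7 numbers parted by spaces: the turn, a rotation vector about the tool's x, y, z in degrees, then the shift along the tool's x, y, z in m, then the opening, from 0 (shut) to 1 (fully open). In form: ax ay az dx dy dz fingers; .... A call has 1 to 20 rows; each row is the pose to reach, as a shift and turn from the pose commanded when the call began, along the tool's axes at that moment; what a row does not reach only later rows make up. A row lasts 1/8 s, in which the tool goes at most 62.5 mm and 10.7 degrees, less where a joint would pass 70% of its speed; a pose out of reach is approached as far as the arm can. A call with a gripper value outside its range is refused whole. The fingers move at their own pace and stop on an object; the grip force is fixed at half the most. Time passes only in rows, so rows that repeat a pose let the fingers close. It gives the time, the measured TCP pose, the force, the opening and the grip force at its end, in the units of the state.
- robot.get_state(): the state, without advancing time (a new reading comes with each control period).
- vision.get_image(name): name is "scene" or "top" or "wrist"; returns the picture (480x640x3 uint8, red, green, blue); there is no depth.
- vision.get_calibration(name): a dict with "fx", "fy", "cx", "cy" (pixels), "k1" (the pictures are not rectified: a ray, as slopes to the right and down, at radius r is drawn at 1 + k1 r^2 times it, then the intrinsics apply), "R" (3x3) and "t" (3): a world point X has camera coordinates R X + t. Camera axes: x right, y down, z forward; pixel columns grow to the right and rows downward; lengths in m; the calibration is good to about 2 mm. A picture is of the moment at which its call begins: read the wrist's pose just before it. get_calibration takes no time and is no camera call; for the wrist camera it gives the pose at the moment of the call.
- close_job(): hands the job in; it is judged then, once.
The state is a dict: "time": time; "joint_positions": joint angles; "qvel": joint speeds; "joint_torque": joint torques, N m; "eef_pos": TCP position; "ee_rot": TCP orientation; "wrist_force": force on the tool from outside, world axes, zero at the start; "ft_torque": the same for the moment, N m; "grip_width": finger opening in m; "finger_force": force on a finger pad.
Only numpy, scipy, OpenCV 4.12 (cv2) and the standard library are available. Lean on these libraries where they do the work, as an engineer would, in place of code of your own. Each camera call takes 0.05 s, during which the arm holds its last target. There are 200 camera calls.

TASK

Take the leaf printing block by its sides and hang its red eye on the stand's hook. Before letting go, tug the block gently downwards until you feel the hook land on its stop, and keep a light pull of about 10 N on it there for a moment; then let go and leave the block hanging still. Leave the other blocks and the ink jar as they are.

Things in the scene. Friction and masses are not known exactly. Their poses are not given: they have to be found in the camera images.
- leaf_block: The block to hang: light-wood printing block, leaf carved on its front, red-coated steel ring (eye) on top. 26 mm thick (x, front at +x), 64 wide (y), 90 tall (z), 0.11 to 0.20 kg, standing upright on the table. Origin: centre of the underside. Grip it from above across the 64 mm width near its top: hung, the hook's tip is 37 mm above the wooden top and the gripper's body must stay clear of it.
- eye (a point): Centre of the red eye, 16 mm above the middle of the block's wooden top (106 mm above its underside). The ring is of 4 mm wire, 26 mm inner and 34 mm outer diameter, rigid on the block; it stands in the block's y-z plane, so a bar goes through it along the block's x, from either side.
- seat (a point): Top of the bar at the lowest point of the hook's saddle, 190 mm above the table before the pull; axes as the stand. Here the eye must rest, its centre then about 13 mm below this point. Pass the eye over the tip along +x of this frame with its centre level with this point (4 mm to spare up and down, 9 mm sideways) until it is over the saddle, then lower.
- tip (a point): End of the hook's upturned free tip, on the bar's centre line: 13 mm to -x of the saddle (round end 3.5 mm further), its top 8 mm above the seat. The bar is round steel, 7 mm thick; behind the saddle it rises 6 mm over the next 17 mm, then runs nearly level for 65 mm to the slide on the post.
- hook (a joint): Downward travel of the hook in its guide (m), 0 = up, as at the start. No spring: the stiff guide gives way at about 5 N and stays where it is left. A clamped red stop collar ends the travel rigidly, set anywhere from 4 to 14 mm and not measured: feel for it. The hook must never carry over 18 N; its load is the change of the force on the hand since the block hung free in it.
- stand: Heavy drying stand fixed to the table: steel foot 130 x 110 x 12 mm, grey post 30 mm wide and 227 mm tall just behind the origin, with the hook at 190 mm reaching 117 mm towards -x. Origin: centre of the foot's underside; x points from the hook's tip to the post.
- star_block: Bystander: block of the same size without an eye, carved with a star of rays, standing. Origin: centre of the underside.
- wave_block: Bystander: block of the same size without an eye, carved with waves, standing. Origin: centre of the underside.
- ink_jar: Bystander: jar of ink, 52 mm across, 75 mm tall. Origin: centre of the underside.
Not all that is in view belongs to the job. What is shaped like the leaf_block but orange or purple is not meant.

How it is judged:
On the way, in this order (a step that is already met when the one before it is completed fails the run):
1. the leaf block is held in the fingers, lifted clear of the table, away from the hook (height (world z) of leaf_block above 0.04 m and contact force between the fingers and leaf_block above 1 N and horizontal distance between eye and seat above 0.03 m), for 0.1 s.
2. the eye is around the hook, over its saddle, the hook still up and the block still held (x of eye in the frame of seat between -0.009 and 0.012 m and y of eye in the frame of seat between -0.0095 and 0.0095 m and z of eye in the frame of seat between -0.02 and 0.008 m and contact force between the fingers and leaf_block above 1 N and value of joint hook below 0.002 m).
3. the held block is tugged down: the hook is down on its stop and loaded with more than 7 N for 0.4 s (value of joint hook above 0.003 m and velocity of joint hook between -0.002 and 0.002 m/s and contact force between leaf_block and stand above 7 N and contact force between the fingers and leaf_block above 1 N and x of eye in the frame of seat between -0.012 and 0.012 m), for 0.4 s.
At the end, for the whole second after the job is handed in: The leaf block hangs still (under 40 mm/s) and upright (within 0.2 rad) by its eye in the hook's saddle (eye centre within 10 mm along and 8 mm across the bar, 8 to 19 mm below the seat), released, with the hook pulled down by more than 3 mm (x of eye in the frame of seat between -0.01 and 0.01 m and y of eye in the frame of seat between -0.008 and 0.008 m and z of eye in the frame of seat between -0.019 and -0.008 m and value of joint hook above 0.003 m and angle between leaf_block's own z axis and vertical below 0.2 rad and linear speed of leaf_block below 0.04 m/s and contact force between the fingers and leaf_block below 0.05 N); the robot touches nothing.
It fails at once if the hook is loaded, pushed or pulled by the block with more than 18 N (contact force between leaf_block and stand above 18 N).
It fails at once if the leaf block is left resting on the hook out of the fingers before the hook has been pulled down (contact force between leaf_block and stand above 0.3 N and contact force between the fingers and leaf_block below 0.02 N and value of joint hook below 0.0025 m).
It fails at once if the star block is pushed more than 20 mm or tipped over (distance of star_block from where it was at the start of the episode above 0.02 m or angle between star_block's own z axis and vertical above 0.3 rad).
It fails at once if the wave block is pushed more than 20 mm or tipped over (distance of wave_block from where it was at the start of the episode above 0.02 m or angle between wave_block's own z axis and vertical above 0.3 rad).
It fails at once if the ink jar is pushed more than 20 mm or tipped over (distance of ink_jar from where it was at the start of the episode above 0.02 m or angle between ink_jar's own z axis and vertical above 0.3 rad).
It also fails if it takes over 64 s, if anything falls off the work surface, if the arm or the gripper's body presses on something with over 40 N, if the wrist force passes 120 N, or if a joint passes its speed limit or range.

## Working session

There is one attempt and no reset: what is moved stays moved. The work goes in short steps, Python scripts to look and compute and a tool call to move; the robot and the scene stay as the last step left them, time stands still between calls to the robot, and variables do not carry over. Pictures are saved under pics/ and viewed, at most 10 in all, crops included, and the job is handed in when it is done.

Besides the shell and the picture viewer there is one more tool, called after "Call:" as name(argument=value, ...), one argument or row to a line, values as JSON. play_rows: Moves the arm, as the interface text tells. Its arguments: {"type":"object","properties":{"series":{"type":"string"}},"required":["series"]}

```bash
mkdir -p pics
python3 - <<'E'
from rig import robot,vision
import cv2
for n in("scene","top"):
    im=vision.get_image(n); cv2.imwrite(f"pics/{n}0.png",im[:,:,::-1])
    print(n,vision.get_calibration(n))
s=robot.get_state();print(s);print(robot.pinch_z)
E
```

```text
scene {'fx': 445.0248139061189, 'fy': 445.0248139061189, 'cx': 323.23875549137125, 'cy': 243.04626004825656, 'k1': -0.021471780349240584, 'R': array([[ 0.35872674,  0.93344208,  0.00100032],
       [ 0.69212426, -0.26526767, -0.67126528],
       [-0.62632191,  0.24149315, -0.74121652]]), 't': array([-0.12564231, -0.32201725,  1.37698174])}
top {'fx': 525.1144210758887, 'fy': 525.1144210758887, 'cx': 317.5345252619717, 'cy': 237.91179417722623, 'k1': -0.13814011234504184, 'R': array([[ 0.00978076, -0.99994415, -0.00400437],
       [-0.99493754, -0.00933109, -0.1000611 ],
       [ 0.10001815,  0.00496277, -0.99497324]]), 't': array([-0.06913785,  0.59225334,  1.08181617])}
{'time': 0.1, 'joint_positions': array([-1.27200024e+00,  2.38724214e-01, -1.41397106e-02,  1.31916647e+00,
        3.15993637e-05,  1.57077535e+00]), 'qvel': array([ 0.00099908, -0.00176779,  0.00189433,  0.00228944,  0.00049535,
        0.00123477]), 'joint_torque': array([-2.36861724e-04, -5.39720893e+01,  3.46998096e+01,  1.33676460e-02,
        5.05590577e-06,  6.86616204e-06]), 'eef_pos': array([ 0.15445236, -0.50140708,  0.23075187]), 'ee_rot': array([ 9.88859106e-01,  1.48853241e-01, -7.62107392e-05, -6.12511339e-04]), 'wrist_force': array([-0.07872009, -0.12581013, -0.54977156]), 'ft_torque': array([-0.04532568,  0.03431911, -0.0507755 ]), 'finger_force': 0.0, 'grip_width': 0.0854996799628906}
0.0187
```

View pics/scene0.png

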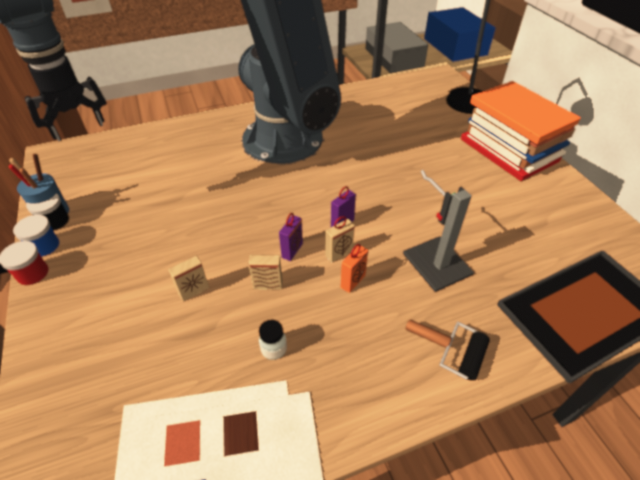

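View pics/top0.png

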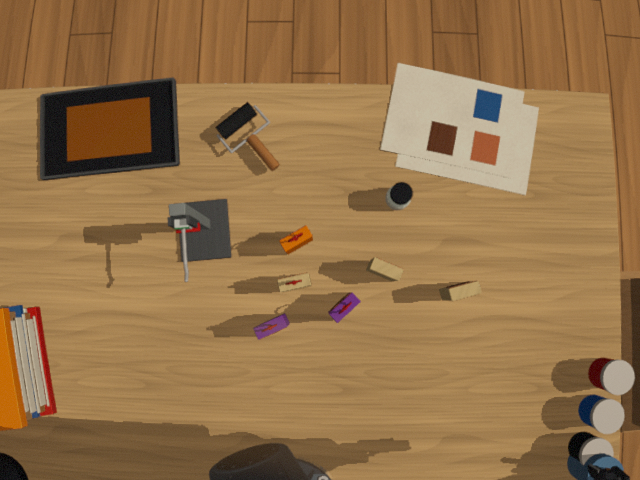

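The scene picture shows two purple blocks with eyes (290,237 and 343,207), an orange one (355,268), and a light-wood one with a red eye (340,240; top 294,283). The light-wood one matches the leaf block. The star (188,280) and wave (266,272) blocks have no eye. Next I'll take enlarged crops to confirm this and to measure.

Run:
```python
import cv2,numpy as np
t=cv2.imread("pics/top0.png");s=cv2.imread("pics/scene0.png")
def crop(im,x,y,w,h,k): return cv2.resize(im[y:y+h,x:x+w],None,fx=k,fy=k,interpolation=cv2.INTER_CUBIC)
a=crop(t,240,215,130,130,3)   # 390
a2=crop(t,160,190,80,100,5) # 400x500
b=crop(s,270,180,100,120,5) #500x600
c=crop(s,400,160,80,130,4) #
cv2.imwrite("pics/c1.png",np.hstack([crop(t,265,255,66,50,6),a2[:300]]))
# composite: leaf top x6 (396x300) | stand top x4 (320x400); leaf scene, stand scene
C=np.zeros((600,800,3),np.uint8)
C[:240,:320]=crop(t,262,260,64,48,5)
C[:400,320:560]=crop(t,165,195,60,100,4)
C[240:600,:300]=crop(s,310,200,60,72,5)
C[:520,560:800]=crop(s,410,160,60,130,4)
cv2.imwrite("pics/c1.png",C)
```

```text
(no output)
```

View pics/c1.png

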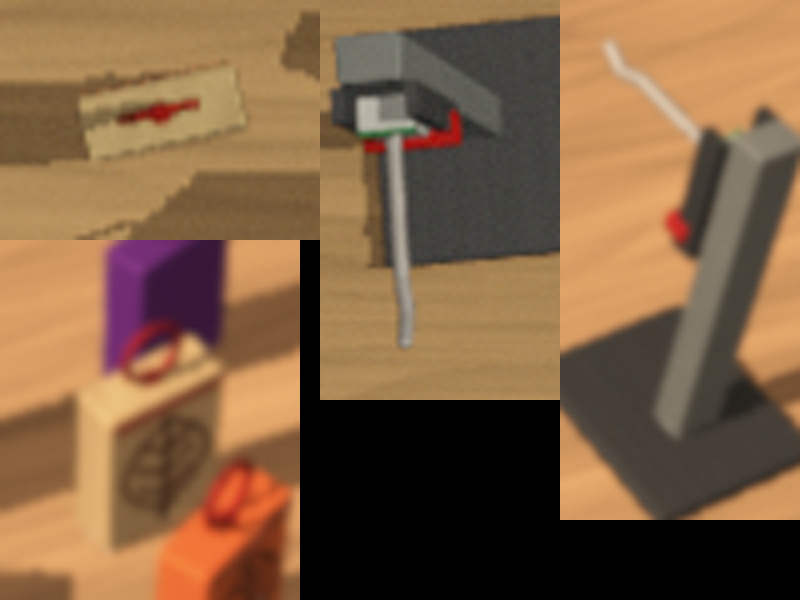

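The crop confirms it: a light-wood block with a leaf carved on its front and a red eye, at scene (340,240) and top (294,283). The hook tip is at top (186.3,281.5) and scene (422,170.5).

```bash
cat > h.py <<'E'
import numpy as np
from rig import robot,vision
from scipy.optimize import least_squares
def proj(c,X):
    p=np.atleast_2d(X)@c["R"].T+c["t"]; u=p[:,:2]/p[:,2:]; u=u*(1+c["k1"]*(u**2).sum(1,keepdims=True))
    return u*[c["fx"],c["fy"]]+[c["cx"],c["cy"]]
def place(q,L):
    c,s=np.cos(q[2]),np.sin(q[2]); L=np.array(L,float)
    return L@np.array([[c,-s,0],[s,c,0],[0,0,1]]).T+[q[0],q[1],0]
def fit(obs,q0,cal):
    f=lambda q:np.concatenate([(proj(cal[n],place(q,[l]))[0]-uv) for n,l,uv in obs])
    r=least_squares(f,q0,loss="soft_l1"); return r.x,f(r.x).reshape(-1,2)
E
python3 - <<'E'
from h import *
cal={n:vision.get_calibration(n) for n in("scene","top")}
T=lambda x,y:(262+x/5,260+y/5); S=lambda x,y:(310+x/5,200+(y-240)/5)
a,b=.013,.032
o=[("top",(a,b,.09),T(80,98)),("top",(a,-b,.09),T(235,67)),("top",(-a,-b,.09),T(245,128)),("top",(-a,b,.09),T(90,160)),
("scene",(a,-b,.09),S(112,435)),("scene",(a,b,.09),S(222,365)),("scene",(-a,-b,.09),S(78,392)),("scene",(-a,b,.09),S(190,335)),
("scene",(a,-b,0),S(112,550)),("scene",(0,0,.106),S(152,352)),("top",(0,0,.106),T(160,111))]
q,r=fit(o,[.4,0,.1],cal);print("leaf",q,np.degrees(q[2]));print(r.round(1).tolist())
T=lambda x,y:(165+(x-320)/4,195+y/4); S=lambda x,y:(410+(x-560)/4,160+y/4)
o=[("top",(-.117,0,.195),T(405,346)),("top",(-.0185,0,.1925),T(395,140)),("scene",(-.1155,0,.196),S(608,42)),("scene",(-.0185,0,.1925),S(697,137)),
("top",(-.065,-.055,.012),(231,258)),("top",(.065,-.055,.012),(228,199)),("top",(-.065,.055,.012),T(387,264)),("scene",(-.065,-.055,.012),S(480,355)if 0 else (404,249)),("scene",(.065,-.055,.012),S(665,505))]
q,r=fit(o,[.45,.2,0],cal);print("stand",q,np.degrees(q[2]));print(r.round(1).tolist())
print("seat",place(q,[(-.1005,0,.19)]))
# other objects roughly from top (z=.09)
from scipy.optimize import least_squares
for n,uv,z in[("orange",(296,240),.09),("purpA",(344,307),.09),("purpB",(271,327),.09),("wave",(385,269),.09),("star",(461,291),.09),("jar",(401,194),.075)]:
    x=least_squares(lambda p:proj(cal["top"],[p[0],p[1],z])[0]-uv,[.4,0]).x;print(n,x.round(3))
E
```

```text
leaf [ 0.49740499 -0.01737285  0.23404849] 13.409990646323362
[[-1.4, 0.0], [-1.0, -0.9], [-0.1, -0.3], [-0.5, 0.4], [-1.1, -1.5], [0.2, 0.7], [-1.0, 0.0], [-0.3, -0.0], [-1.7, 1.6], [-0.6, 0.6], [-0.7, 0.1]]
stand [0.60873489 0.18270259 0.0880521 ] 5.045013440382588
[[-0.4, 1.6], [-0.5, -0.9], [-0.7, -0.1], [3.9, 4.4], [0.1, 0.3], [-0.5, -0.1], [-0.9, 1.2], [-2.6, 1.4], [-2.6, 4.1]]
seat [[0.50862424 0.17386478 0.19      ]]
orange [ 0.582 -0.021]
purpA [ 0.45  -0.117]
purpB [0.409 0.027]
wave [ 0.526 -0.199]
star [ 0.483 -0.352]
jar [ 0.681 -0.234]
```

Call:
play_rows(
  series="0 0 0 0.04 -0.03 -0.07 1;0 0 0 0.08 -0.06 -0.07 1;0 0 0 0.12 -0.1 -0.07 1;0 0 0 0.16 -0.13 -0.07 1;0 0 0 0.2 -0.165 -0.07 1;0 0 0 0.24 -0.2 -0.07 1;0 0 0 0.28 -0.23 -0.07 1;0 0 0 0.32 -0.27 -0.07 1;0 0 0 0.36 -0.3 -0.07 1;0 0 2 0.4 -0.34 -0.07 1;0 0 3.7 0.433 -0.369 -0.07 1;0 0 3.7 0.433 -0.369 -0.07 1;0 0 3.7 0.433 -0.369 -0.07 1;0 0 3.7 0.433 -0.369 -0.07 1",
)

```text
time: 1.85
eef_pos: [0.4592, -0.0224, 0.3014]
ee_rot: [0.993, 0.116, -0.0, 0.0]
wrist_force: [0.2, 0.1, 0.7]
grip_width: 0.0853
finger_force: 0.0
```

Run:
```python
from h import *
import cv2
s=robot.get_state();print(s["joint_positions"].round(3),s["eef_pos"],s["ee_rot"],s["time"])
c=vision.get_calibration("wrist");print(c, -c["R"].T@c["t"])
im=vision.get_image("wrist");cv2.imwrite("pics/w1.png",im[:,:,::-1])
```

```text
[-0.049  0.111  0.005  1.465 -0.     2.86 ] [ 0.45922657 -0.02240808  0.30135185] [ 9.93215638e-01  1.16287084e-01 -1.04997476e-04  1.01565645e-05] 1.85
{'fx': 382.769877060586, 'fy': 382.769877060586, 'cx': 318.63737348141416, 'cy': 245.86427442390527, 'k1': -0.014727396522465207, 'R': array([[ 2.30518398e-01, -9.73067962e-01, -9.69458343e-05],
       [-9.38731803e-01, -2.22410441e-01,  2.63279695e-01],
       [-2.56210598e-01, -6.05998072e-02, -9.64719541e-01]]), 't': array([-0.12803727,  0.37257035,  0.56074456])} [ 0.52292728 -0.00774442  0.44285861]
```

View pics/w1.png

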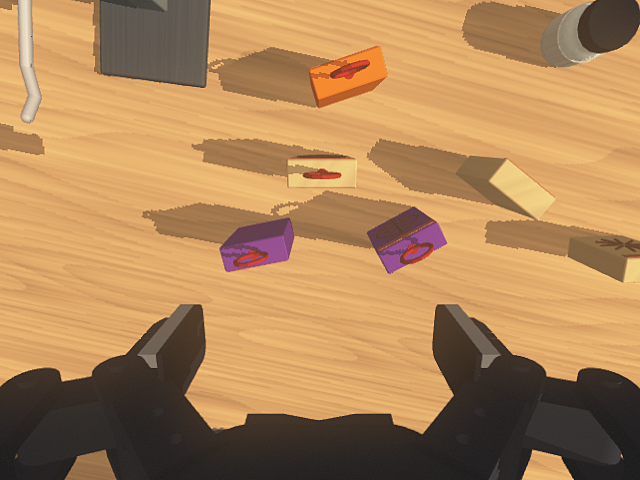

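The wrist picture shows the leaf block's top face, with corners at (288,159), (356,158), (356,187) and (288,187). It is aligned with the tool yaw, and the hook tip is at (28,120). At the stand the last joint would pass its range, so I'll use the half-turned grasp.

Call:
play_rows(
  series="0 0 10 0 0 0 1;0 0 20 0 0 0 1;0 0 30 0 0 0 1;0 0 40 0 0 0 1;0 0 50 0 0 0 1;0 0 60 0 0 0 1;0 0 70 0 0 0 1;0 0 80 0 0 0 1;0 0 90 0 0 0 1;0 0 100 0 0 0 1;0 0 110 0 0 0 1;0 0 120 0 0 0 1;0 0 130 0 0 0 1;0 0 140 0 0 0 1;0 0 150 0 0 0 1;0 0 160 0 0 0 1;0 0 170 0 0 0 1;0 0 179.9 0 0 0 1;0 0 179.9 0 0 0 1;0 0 179.9 0 0 0 1",
)

```text
time: 4.4
eef_pos: [0.0963, -0.0382, 0.3028]
ee_rot: [-0.491, 0.851, -0.104, 0.157]
wrist_force: [-1.9, 1.3, 1.4]
grip_width: 0.0852
finger_force: 0.0
```

Run:
```python
from h import *
import cv2
s=robot.get_state();print(s["joint_positions"].round(3),s["eef_pos"],s["ee_rot"],s["time"])
c=vision.get_calibration("wrist")
np.savez("w2cal.npz",**c)
im=vision.get_image("wrist");cv2.imwrite("pics/w2.png",im[:,:,::-1])
```

```text
[-2.068 -0.622 -0.522  1.837  0.342  3.14 ] [ 0.09628211 -0.03816759  0.30281814] [-0.49075962  0.85074446 -0.10398691  0.15676602] 4.4
```

View pics/w2.png

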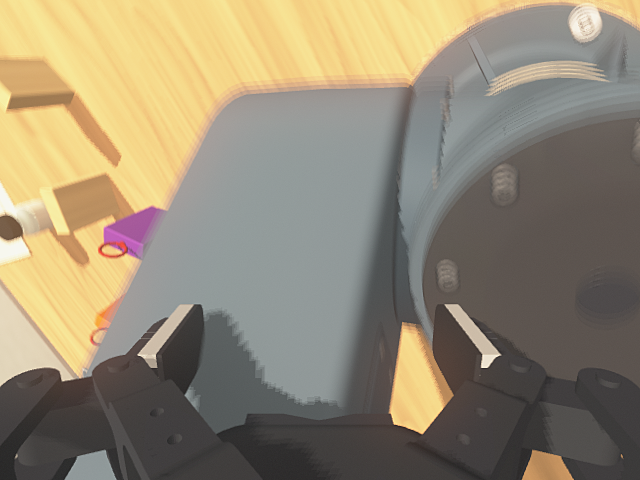

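The picture shows the arm folded over its own base, because the turn ran the last joint into its limit. No blocks were touched (purple visible at 135,235, standing). I'll step back carefully, in the other direction.

Call:
play_rows(
  series="0 0 -10 0 0 0 1;0 0 -10 0 0 0 1",
)

```text
time: 4.7
eef_pos: [0.096, -0.0394, 0.303]
ee_rot: [-0.564, 0.804, -0.118, 0.147]
wrist_force: [0.0, 0.5, -0.3]
grip_width: 0.0854
finger_force: 0.0
```

Run:
```python
from h import *
s=robot.get_state();print(s["joint_positions"].round(3),s["eef_pos"],s["ee_rot"],s["time"])
```

```text
[-2.064 -0.62  -0.521  1.834  0.343  2.967] [ 0.0959793  -0.03936064  0.30303783] [-0.5642142   0.80385569 -0.11772525  0.14703448] 4.7
```

```bash
cat >> h.py <<'E'
from scipy.spatial.transform import Rotation as Ro
def go(pos,yaw,n=4,s=None):
    s=s or robot.get_state(); A=Ro.from_quat(s["ee_rot"])
    y=np.radians(yaw); x=np.array([np.cos(y),np.sin(y),0]); z=np.array([0,0,-1.])
    B=Ro.from_matrix(np.c_[x,np.cross(z,x),z]); rv=np.degrees((A.inv()*B).as_rotvec()); d=A.inv().apply(np.array(pos)-s["eef_pos"])
    print("rot",rv.round(2),"shift",d.round(4))
E
python3 -c "
from h import *
go([-.12,-.28,.33],-108)"
```

```text
rot [-20.94   5.74  -1.85] shift [ 0.293   0.0981 -0.0992]
```

Call:
play_rows(
  series="-2.6 0.7 -0.2 0.037 0.012 -0.012 1;-5.2 1.4 -0.5 0.073 0.025 -0.025 1;-7.9 2.2 -0.7 0.11 0.037 -0.037 1;-10.5 2.9 -0.9 0.147 0.049 -0.05 1;-13.1 3.6 -1.2 0.183 0.061 -0.062 1;-15.7 4.3 -1.4 0.22 0.074 -0.074 1;-18.3 5 -1.6 0.256 0.086 -0.087 1;-20.9 5.7 -1.9 0.293 0.098 -0.099 1;-20.9 5.7 -1.9 0.293 0.098 -0.099 1;-20.9 5.7 -1.9 0.293 0.098 -0.099 1",
)

```text
time: 5.95
eef_pos: [-0.1184, -0.2805, 0.329]
ee_rot: [-0.589, 0.808, 0.0, 0.002]
wrist_force: [-0.3, 0.7, 0.3]
grip_width: 0.0854
finger_force: 0.0
```

Run:
```python
from h import *
s=robot.get_state();print(s["joint_positions"].round(3),s["eef_pos"],s["ee_rot"],s["time"])
```

```text
[-1.972e+00 -1.590e-01 -1.860e-01  1.548e+00  2.000e-03  3.052e+00] [-0.11841435 -0.2804706   0.3289766 ] [-5.89042245e-01  8.08099003e-01  4.13090320e-04  2.25020403e-03] 5.95
```

Call:
play_rows(
  series="0 0 -10 0 0 0 1;0 0 -20 0 0 0 1;0 0 -30 0 0 0 1;0 0 -40 0 0 0 1;0 0 -50 0 0 0 1;0 0 -60 0 0 0 1;0 0 -70 0 0 0 1;0 0 -80 0 0 0 1;0 0 -90 0 0 0 1;0 0 -100 0 0 0 1;0 0 -110 0 0 0 1;0 0 -120 0 0 0 1;0 0 -130 0 0 0 1;0 0 -140 0 0 0 1;0 0 -150 0 0 0 1;0 0 -160 0 0 0 1;0 0 -170 0 0 0 1;0 0 -178 0 0 0 1;0 0 -178 0 0 0 1;0 0 -178 0 0 0 1",
)

```text
time: 8.45
eef_pos: [-0.1187, -0.2805, 0.3295]
ee_rot: [0.819, 0.574, 0.001, -0.0]
wrist_force: [0.8, -0.2, 0.1]
grip_width: 0.0855
finger_force: 0.0
```

Run:
```python
from h import *
s=robot.get_state();print(s["joint_positions"].round(3),s["eef_pos"],s["ee_rot"],s["time"])
A=Ro.from_quat(s["ee_rot"])
th0=np.arctan2(s["eef_pos"][1],s["eef_pos"][0]); r0=np.hypot(*s["eef_pos"][:2])
for f in np.arange(1,17)/16:
    th=th0+f*(-.05-th0); r=r0+f*(.43-r0); p=[r*np.cos(th),r*np.sin(th),.33]
    print((A.inv().apply(p-s["eef_pos"])).round(3), end=" ")
go([.43,-.02,.33],193.4)
```

```text
[-1.973e+00 -1.600e-01 -1.850e-01  1.547e+00  1.000e-03 -5.400e-02] [-0.11872772 -0.28045392  0.32950785] [ 8.18846941e-01  5.74010604e-01  1.23014104e-03 -1.41784081e-05] 8.45
[-0.008  0.037 -0.   ] [-0.01   0.076 -0.   ] [-0.009  0.115 -0.   ] [-0.002  0.155 -0.   ] [ 0.011  0.195 -0.   ] [ 0.028  0.234 -0.   ] [ 0.051  0.271 -0.   ] [0.078 0.306 0.   ] [0.11  0.337 0.   ] [0.147 0.365 0.   ] [0.188 0.389 0.   ] [0.232 0.408 0.001] [0.279 0.422 0.001] [0.328 0.43  0.001] [0.379 0.431 0.001] [0.43  0.427 0.001] rot [ 1.7000e-01  2.0000e-02 -1.2334e+02] shift [0.432 0.427 0.001]
```

Call:
play_rows(
  series="0 0 -7.7 -0.008 0.037 0 1;0 0 -15.4 -0.01 0.076 0 1;0 0 -23.1 -0.009 0.115 0 1;0 0 -30.8 -0.002 0.155 0 1;0 0 -38.5 0.011 0.195 0 1;0 0 -46.2 0.028 0.234 0 1;0 0 -53.9 0.051 0.271 0 1;0 0 -61.6 0.078 0.306 0 1;0 0 -69.3 0.11 0.337 0 1;0 0 -77 0.147 0.365 0 1;0 0 -84.7 0.188 0.389 0 1;0 0 -92.4 0.232 0.408 0 1;0 0 -100.1 0.279 0.422 0 1;0 0 -107.8 0.328 0.43 0 1;0 0 -115.5 0.379 0.431 0 1;0.2 0 -123.3 0.431 0.427 0.001 1;0.2 0 -123.3 0.431 0.427 0.001 1;0.2 0 -123.3 0.431 0.427 0.001 1;0.2 0 -123.3 0.431 0.427 0.001 1",
)

```text
time: 10.82
eef_pos: [0.4282, -0.0203, 0.33]
ee_rot: [-0.117, 0.993, -0.0, -0.0]
wrist_force: [-1.3, 1.0, -0.3]
grip_width: 0.0855
finger_force: 0.0
```

Run:
```python
from h import *
import cv2
s=robot.get_state();print(s["joint_positions"].round(3),s["eef_pos"],s["ee_rot"],s["time"])
c=vision.get_calibration("wrist"); np.savez("w3cal.npz",**c)
im=vision.get_image("wrist");cv2.imwrite("pics/w3.png",im[:,:,::-1])
```

```text
[-0.047  0.056  0.015  1.531 -0.    -0.281] [ 0.42818533 -0.0202685   0.32998435] [-1.16634178e-01  9.93174922e-01 -1.76201693e-04 -1.05326463e-04] 10.825
```

View pics/w3.png

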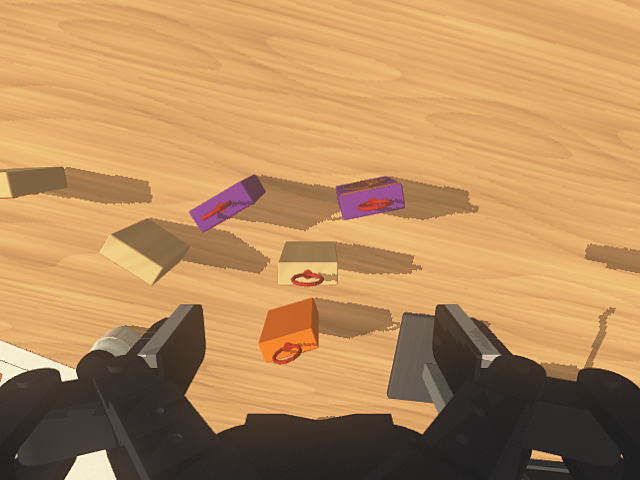

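The picture shows the leaf block undisturbed at (308,264), with its top face corners near (278,263), (337,262), (338,284) and (278,285). Nothing has been disturbed.

Run:
```python
from h import *
cal={n:vision.get_calibration(n) for n in("scene","top")}
cal["w3"]=dict(np.load("w3cal.npz"))
cal["w1"]=dict(fx=382.76988,fy=382.76988,cx=318.63737,cy=245.86427,k1=-.014727,R=np.array([[ 2.30518398e-01, -9.73067962e-01, -9.69458343e-05],[-9.38731803e-01, -2.22410441e-01,  2.63279695e-01],[-2.56210598e-01, -6.05998072e-02, -9.64719541e-01]]),t=np.array([-0.12803727,  0.37257035,  0.56074456]))
a,b=.013,.032
o=[("w1",(a,b,.09),(288,158.5)),("w1",(a,-b,.09),(356.5,158)),("w1",(-a,-b,.09),(356.5,187.5)),("w1",(-a,b,.09),(288,187.5)),("w1",(0,0,.106),(322,174.5)),
("w3",(-a,-b,.09),(278,263)),("w3",(-a,b,.09),(337,262)),("w3",(a,b,.09),(338,283.5)),("w3",(a,-b,.09),(278,285)),("w3",(-a,-b,0),(283,242)),("w3",(-a,b,0),(336,242)),("w3",(0,0,.106),(307,278))]
q,r=fit(o,[.5,-.017,.23],cal);print("leaf",q,np.degrees(q[2]));print(r.round(1).tolist())
for n in("w1","w3"):
    q1,r=fit([x for x in o if x[0]==n],q,cal);print(n,q1,np.degrees(q1[2]))
# hook tip triangulation: w1 tip (28,120), top (186.25,281.5), scene
ob=[("w1",(27.5,121)),("top",(186.25,281.5)),("scene",(422,170.5))]
f=lambda p:np.concatenate([proj(cal[n],p)[0]-uv for n,uv in ob])
r=least_squares(f,[.49,.17,.19]);print("tip",r.x,r.fun.round(1))
p=np.degrees(q[2])
go([q[0],q[1],.13],180+p); go([q[0],q[1],.06],180+p)
```

```text
leaf [ 0.49646952 -0.01683216  0.24201671] 13.866536178159127
[[-1.9, 0.4], [0.6, 0.2], [0.2, -0.3], [-1.1, 0.4], [-0.2, 0.2], [-1.5, -0.3], [0.7, 0.2], [-0.4, 2.0], [-0.5, 1.0], [1.1, -0.9], [-1.6, -1.3], [-0.1, 1.5]]
w1 [ 0.49671489 -0.01714261  0.23652367] 13.55180788051235
w3 [ 0.49595763 -0.01662093  0.25088178] 14.374467401731941
tip [0.49379846 0.17202477 0.19451435] [-0.2 -0.3 -0.1  0.7 -1.   0.5]
rot [-0.02 -0.01 -0.47] shift [-0.0673 -0.0123  0.2   ]
rot [-0.02 -0.01 -0.47] shift [-0.0673 -0.0123  0.27  ]
```

Call:
play_rows(
  series="0 0 -0.5 -0.03 -0.006 0.03 1;0 0 -0.5 -0.067 -0.012 0.07 1;0 0 -0.5 -0.067 -0.012 0.12 1;0 0 -0.5 -0.067 -0.012 0.16 1;0 0 -0.5 -0.067 -0.012 0.185 1;0 0 -0.5 -0.067 -0.012 0.21 1;0 0 -0.5 -0.067 -0.012 0.23 1;0 0 -0.5 -0.067 -0.012 0.25 1;0 0 -0.5 -0.067 -0.012 0.265 1;0 0 -0.5 -0.067 -0.012 0.27 1;0 0 -0.5 -0.067 -0.012 0.27 1;0 0 -0.5 -0.067 -0.012 0.27 1",
)

```text
time: 12.38
eef_pos: [0.4968, -0.0157, 0.0605]
ee_rot: [-0.122, 0.993, -0.0, 0.0]
wrist_force: [-0.1, -0.2, 0.4]
grip_width: 0.0856
finger_force: 0.0
```

Call:
play_rows(
  series="0 0 0 0 0 0 0.6;0 0 0 0 0 0 0.6;0 0 0 0 0 0 0.5;0 0 0 0 0 0 0.5;0 0 0 0 0 0 0.5;0 0 0 0 0 0 0.5",
)

```text
time: 13.12
eef_pos: [0.4969, -0.0155, 0.0607]
ee_rot: [-0.122, 0.992, -0.0, 0.001]
wrist_force: [-0.6, -1.1, 5.7]
grip_width: 0.0626
finger_force: 65.1
```

Call:
play_rows(
  series="0 0 0 0 0 -0.01 0;0 0 0 0 0 -0.03 0;0 0 0 0 0 -0.06 0;0 0 0 0 0 -0.09 0;0 0 0 0 0 -0.12 0;0 0 0 0 0 -0.15 0;0 0 0 0 0 -0.16 0;0 0 0 0 0 -0.16 0;0 0 0 0 0 -0.16 0",
)

```text
time: 14.25
eef_pos: [0.4958, -0.0153, 0.2187]
ee_rot: [-0.122, 0.992, 0.0, -0.001]
wrist_force: [0.4, -0.4, -1.6]
grip_width: 0.0631
finger_force: 66.2
```

Run:
```python
from h import *
import cv2
im=cv2.imread("pics/top0.png"); hsv=cv2.cvtColor(im,cv2.COLOR_BGR2HSV)
cal=vision.get_calibration("top"); pts=[]
for r in range(232,282):
    seg=hsv[r,176:194]; w=((seg[:,1]<70)&(seg[:,2]>110)).astype(float)
    # weight by low saturation
    ws=np.clip(120-seg[:,1].astype(float),0,None)*(seg[:,2]>100)
    if w.sum(): pts.append((176+(ws*np.arange(18)).sum()/ws.sum(),r,w.sum()))
pts=np.array(pts); print(pts[::4].round(1).tolist())
# bar centre line z profile vs distance from seat s: tip(-13:.1945) saddle .1865, +17:.1925 then level
zf=lambda s:np.interp(s,[-.0165,-.013,-.006,.004,.017,.082],[.1945,.194,.1875,.1865,.1925,.193])
def res(p):
    s=np.arange(-.016,.08,.004); X=np.c_[p[0]+s*np.cos(p[1]),.172+p[2]+s*np.sin(p[1]),zf(s)]
    uv=proj(cal,X); o=np.argsort(uv[:,1]); 
    return np.r_[np.interp(pts[:,1],uv[o,1],uv[o,0])-pts[:,0]]
for x0 in(.5085,.510,.512):
    r=least_squares(lambda p:res([x0,p[0],p[1]]),[.05,0],loss="soft_l1");print(x0,np.degrees(r.x[0]),.172+r.x[1],np.abs(r.fun).mean(),res([x0,*r.x])[::5].round(1))
s=robot.get_state();print(s["eef_pos"],s["ee_rot"],s["wrist_force"],s["grip_width"],s["finger_force"])
```

```text
[[183.3, 232.0, 3.0], [183.5, 236.0, 4.0], [183.5, 240.0, 4.0], [184.0, 244.0, 3.0], [184.5, 248.0, 3.0], [184.5, 252.0, 4.0], [184.5, 256.0, 4.0], [185.0, 260.0, 3.0], [185.1, 264.0, 3.0], [185.7, 268.0, 4.0], [186.4, 272.0, 4.0], [186.2, 276.0, 3.0], [185.9, 280.0, 3.0]]
0.5085 4.844739795248139 0.17408063980519223 0.16054190096255355 [ 0.2  0.1  0.4 -0.4 -0.1  0.2  0.  -0.1 -0.1  0.2]
0.51 4.904124156267422 0.174171776413777 0.144594505467947 [ 0.1  0.1  0.4 -0.4 -0.1  0.2  0.   0.  -0.1  0.1]
0.512 4.997519855000302 0.1742884405903106 0.15828094637274204 [ 0.1  0.1  0.4 -0.4 -0.1  0.2  0.1  0.2 -0.1 -0. ]
[ 0.49575551 -0.01531623  0.21872729] [-1.22428849e-01  9.92476712e-01  3.46868040e-05 -1.07356458e-03] [ 0.42111553 -0.39165985 -1.57247044] 0.06307215306300698 66.16634130477905
```

```bash
python3 -c "
from h import *
go([.4504,.169,.2187],184.9)"
```

```text
rot [ 0.01 -0.12  9.16] shift [-8.000e-04  1.898e-01  1.000e-04]
```

Call:
play_rows(
  series="0 0 1 0 0.01 0 0;0 0 2 0 0.03 0 0;0 0 3.5 0 0.055 0 0;0 0 5 0 0.085 0 0;0 0 6.5 0 0.115 0 0;0 0 8 0 0.145 0 0;0 0 8.8 0 0.17 0 0;0 0 9.2 -0.001 0.185 0 0;0 0 9.2 -0.001 0.19 0 0;0 0 9.2 -0.001 0.19 0.02 0;0 0 9.2 -0.001 0.19 0.04 0;0 0 9.2 -0.001 0.19 0.06 0;0 0 9.2 -0.001 0.19 0.073 0;0 0 9.2 -0.001 0.19 0.073 0;0 0 9.2 -0.001 0.19 0.073 0;0 0 9.2 -0.001 0.19 0.073 0",
)

```text
time: 16.25
eef_pos: [0.4516, 0.1693, 0.1475]
ee_rot: [-0.042, 0.999, 0.0, 0.0]
wrist_force: [0.4, -0.1, -1.4]
grip_width: 0.0628
finger_force: 66.2
```

Run:
```python
from h import *
import cv2
s=robot.get_state();print(s["eef_pos"],s["ee_rot"],s["wrist_force"],s["time"],s["joint_positions"].round(2))
f=lambda n:vision.get_image(n)[:,:,::-1]
S=f("scene");T=f("top")
C=np.zeros((600,800,3),np.uint8)
C[:600,:500]=cv2.resize(S[150:270,370:470],None,fx=5,fy=5,interpolation=cv2.INTER_CUBIC)
C[:480,500:800]=cv2.resize(T[220:316,160:220],None,fx=5,fy=5,interpolation=cv2.INTER_CUBIC)
cv2.imwrite("pics/c2.png",C)
cal=vision.get_calibration("scene");p=s["eef_pos"]
for dz in(.0453,.0293): print(proj(cal,p+[0,0,dz]))
print("seat",proj(cal,[.5102,.1742,.19]))
```

```text
[0.45163739 0.16931264 0.14754697] [-4.23997807e-02  9.99100610e-01  4.68978058e-05  4.77440635e-04] [ 0.37104873 -0.06685787 -1.35255544] 16.25 [ 0.36  0.21 -0.27  1.09 -0.    0.27]
[[410.40126576 160.72802431]]
[[409.37473671 166.44495711]]
seat [[425.28241134 176.93513546]]
```

View pics/c2.png

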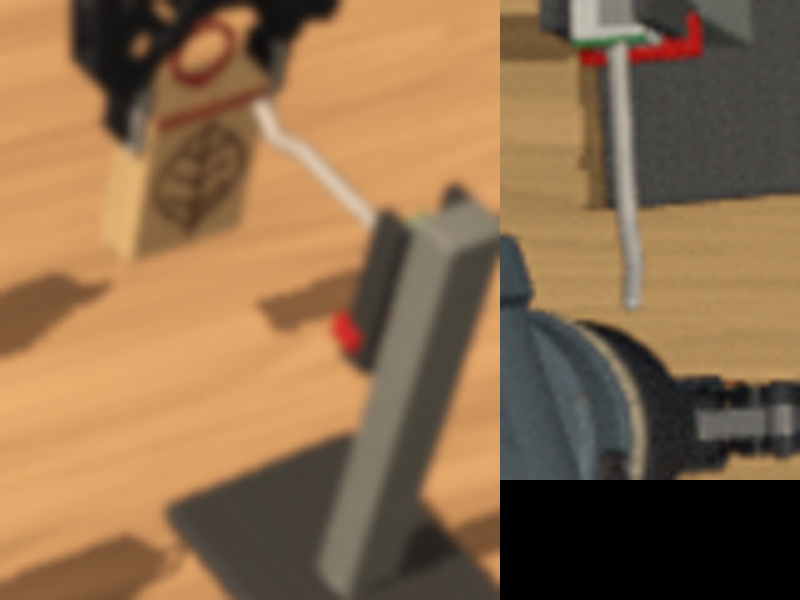

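The crop shows the eye at scene (410.6,160.4) against a predicted (410.4,160.7), and the tip at (422.4,170.6). The block sits true in the hand. I'll lower about 2 mm and thread the eye over the tip.

Call:
play_rows(
  series="0 0 0 -0.005 0 0.002 0;0 0 0 -0.015 0 0.0025 0;0 0 0 -0.025 0 0.0025 0;0 0 0 -0.028 0 0.0025 0;0 0 0 -0.028 0 0.0025 0;0 0 0 -0.028 0 0.0025 0",
)

```text
time: 17.1
eef_pos: [0.4788, 0.1715, 0.1443]
ee_rot: [-0.042, 0.999, -0.0, -0.0]
wrist_force: [0.4, -0.7, -2.2]
grip_width: 0.0632
finger_force: 66.2
```

Call:
play_rows(
  series="0 0 0 -0.004 0 -0.0005 0;0 0 0 -0.009 0 -0.0005 0;0 0 0 -0.015 0 -0.0005 0;0 0 0 -0.021 0 -0.0005 0;0 0 0 -0.027 0 -0.0005 0;0 0 0 -0.031 0 -0.0005 0;0 0 0 -0.0315 0 -0.0005 0;0 0 0 -0.0315 0 -0.0005 0;0 0 0 -0.0315 0 -0.0005 0",
)

```text
time: 18.23
eef_pos: [0.5103, 0.1742, 0.1449]
ee_rot: [-0.042, 0.999, -0.0, -0.0]
wrist_force: [0.6, -0.2, -1.5]
grip_width: 0.063
finger_force: 66.2
```

Run:
```python
from h import *
import cv2
s=robot.get_state();print(s["eef_pos"],s["wrist_force"],s["time"])
S=vision.get_image("scene")[:,:,::-1]
cv2.imwrite("pics/c3.png",cv2.resize(S[145:235,390:490],None,fx=6,fy=6,interpolation=cv2.INTER_CUBIC))
```

```text
[0.51028584 0.1741848  0.14485902] [ 0.6048767  -0.222223   -1.51568878] 18.225
```

View pics/c3.png

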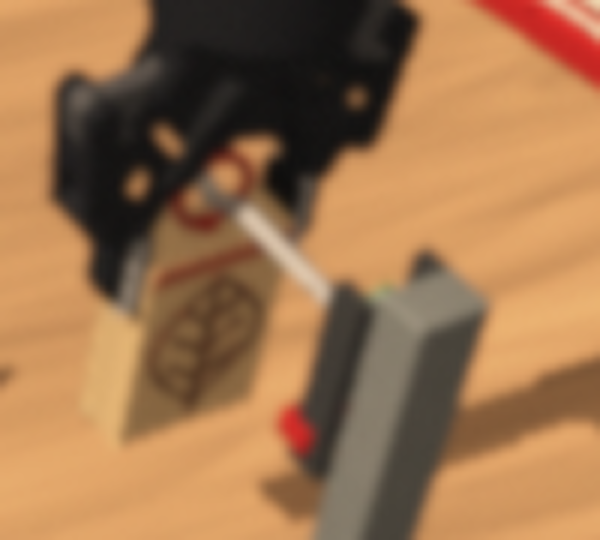

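The ring is around the bar: the bar enters the red ring at crop (215,190), with no contact force. The baseline Fz is about -1.5 N. Lowering now.

Call:
play_rows(
  series="0 0 0 0 0 0.002 0;0 0 0 0 0 0.004 0;0 0 0 0 0 0.006 0;0 0 0 0 0 0.008 0;0 0 0 0 0 0.01 0;0 0 0 0 0 0.011 0;0 0 0 0 0 0.011 0;0 0 0 0 0 0.011 0",
)

```text
time: 19.27
eef_pos: [0.5105, 0.1742, 0.1339]
ee_rot: [-0.042, 0.999, -0.0, -0.0]
wrist_force: [0.3, 0.6, -2.3]
grip_width: 0.0631
finger_force: 66.2
```

Call:
play_rows(
  series="0 0 0 0 0 0.0005 0;0 0 0 0 0 0.001 0;0 0 0 0 0 0.0015 0;0 0 0 0 0 0.002 0;0 0 0 0 0 0.0025 0",
)

```text
time: 19.9
eef_pos: [0.5106, 0.1742, 0.1317]
ee_rot: [-0.042, 0.999, -0.0, 0.0]
wrist_force: [-0.1, -0.9, 3.5]
grip_width: 0.0629
finger_force: 66.6
```

Call:
play_rows(
  series="0 0 0 0 0 0.0005 0;0 0 0 0 0 0.001 0;0 0 0 0 0 0.0015 0;0 0 0 0 0 0.002 0",
)

```text
time: 20.4
eef_pos: [0.5105, 0.1742, 0.1293]
ee_rot: [-0.042, 0.999, -0.0, -0.0]
wrist_force: [-0.4, -0.4, 2.8]
grip_width: 0.0629
finger_force: 66.6
```

Call:
play_rows(
  series="0 0 0 0 0 0.0005 0;0 0 0 0 0 0.001 0;0 0 0 0 0 0.001 0",
)

```text
time: 20.78
eef_pos: [0.5105, 0.1742, 0.1283]
ee_rot: [-0.042, 0.999, -0.0, -0.0]
wrist_force: [-0.2, -0.5, 2.7]
grip_width: 0.0629
finger_force: 66.6
```

Call:
play_rows(
  series="0 0 0 0 0 0.0005 0;0 0 0 0 0 0.001 0;0 0 0 0 0 0.001 0",
)

```text
time: 21.15
eef_pos: [0.5105, 0.1742, 0.1273]
ee_rot: [-0.042, 0.999, -0.0, -0.0]
wrist_force: [0.5, -0.8, 2.0]
grip_width: 0.0632
finger_force: 66.6
```

Call:
play_rows(
  series="0 0 0 0 0 0.0005 0;0 0 0 0 0 0.0005 0",
)

```text
time: 21.4
eef_pos: [0.5105, 0.1742, 0.1268]
ee_rot: [-0.042, 0.999, -0.0, -0.0]
wrist_force: [-0.6, 0.3, 3.8]
grip_width: 0.063
finger_force: 66.6
```

Call:
play_rows(
  series="0 0 0 0 0 0.0005 0;0 0 0 0 0 0.0005 0",
)

```text
time: 21.65
eef_pos: [0.5105, 0.1742, 0.1263]
ee_rot: [-0.042, 0.999, -0.0, -0.0]
wrist_force: [-0.6, 0.5, 2.3]
grip_width: 0.0631
finger_force: 66.6
```

Call:
play_rows(
  series="0 0 0 0 0 0.0005 0;0 0 0 0 0 0.0005 0",
)

```text
time: 21.9
eef_pos: [0.5105, 0.1742, 0.1258]
ee_rot: [-0.042, 0.999, -0.0, -0.0]
wrist_force: [0.2, -0.5, 1.7]
grip_width: 0.0631
finger_force: 66.6
```

Call:
play_rows(
  series="0 0 0 0 0 0.0005 0;0 0 0 0 0 0.0005 0",
)

```text
time: 22.15
eef_pos: [0.5105, 0.1742, 0.1253]
ee_rot: [-0.042, 0.999, -0.0, -0.0]
wrist_force: [1.3, -0.2, 2.1]
grip_width: 0.0634
finger_force: 66.6
```

Call:
play_rows(
  series="0 0 0 0 0 0.0005 0;0 0 0 0 0 0.0005 0",
)

```text
time: 22.4
eef_pos: [0.5105, 0.1742, 0.1248]
ee_rot: [-0.042, 0.999, -0.0, -0.0]
wrist_force: [0.9, -1.4, 2.0]
grip_width: 0.0629
finger_force: 66.6
```

Call:
play_rows(
  series="0 0 0 0 0 0.0005 0;0 0 0 0 0 0.0005 0",
)

```text
time: 22.65
eef_pos: [0.5105, 0.1742, 0.1243]
ee_rot: [-0.042, 0.999, -0.0, -0.0]
wrist_force: [0.3, 0.2, 2.5]
grip_width: 0.0632
finger_force: 66.6
```

Call:
play_rows(
  series="0 0 0 0 0 0.0005 0;0 0 0 0 0 0.0005 0",
)

```text
time: 22.9
eef_pos: [0.5104, 0.1742, 0.1238]
ee_rot: [-0.042, 0.999, -0.0, -0.0]
wrist_force: [0.8, -1.0, 2.6]
grip_width: 0.0629
finger_force: 66.6
```

Call:
play_rows(
  series="0 0 0 0 0 0.0005 0;0 0 0 0 0 0.0005 0",
)

```text
time: 23.15
eef_pos: [0.5105, 0.1742, 0.1233]
ee_rot: [-0.042, 0.999, -0.0, -0.0]
wrist_force: [-0.0, -1.1, 2.5]
grip_width: 0.0631
finger_force: 66.6
```

Call:
play_rows(
  series="0 0 0 0 0 0.0005 0;0 0 0 0 0 0.0005 0",
)

```text
time: 23.4
eef_pos: [0.5105, 0.1742, 0.1228]
ee_rot: [-0.042, 0.999, -0.0, -0.0]
wrist_force: [0.0, 0.0, 2.8]
grip_width: 0.0628
finger_force: 66.6
```

Call:
play_rows(
  series="0 0 0 0 0 0.0005 0;0 0 0 0 0 0.0005 0",
)

```text
time: 23.65
eef_pos: [0.5104, 0.1742, 0.1223]
ee_rot: [-0.042, 0.999, -0.0, -0.0]
wrist_force: [0.4, 0.4, 1.6]
grip_width: 0.063
finger_force: 66.6
```

Call:
play_rows(
  series="0 0 0 0 0 0.0005 0;0 0 0 0 0 0.0005 0",
)

```text
time: 23.9
eef_pos: [0.5105, 0.1742, 0.1218]
ee_rot: [-0.042, 0.999, -0.0, -0.0]
wrist_force: [1.1, -0.2, 1.6]
grip_width: 0.0635
finger_force: 66.6
```

Call:
play_rows(
  series="0 0 0 0 0 0.0005 0;0 0 0 0 0 0.0005 0",
)

```text
time: 24.15
eef_pos: [0.5104, 0.1742, 0.1213]
ee_rot: [-0.042, 0.999, -0.0, -0.0]
wrist_force: [0.8, -0.9, 2.3]
grip_width: 0.0632
finger_force: 66.6
```

Call:
play_rows(
  series="0 0 0 0 0 0.0005 0;0 0 0 0 0 0.0005 0",
)

```text
time: 24.4
eef_pos: [0.5104, 0.1742, 0.1208]
ee_rot: [-0.042, 0.999, -0.0, -0.0]
wrist_force: [-0.1, 0.1, 2.2]
grip_width: 0.063
finger_force: 66.6
```

Call:
play_rows(
  series="0 0 0 0 0 0.0005 0;0 0 0 0 0 0.0005 0",
)

```text
time: 24.65
eef_pos: [0.5106, 0.1742, 0.1206]
ee_rot: [-0.042, 0.999, -0.0, 0.0]
wrist_force: [0.5, -0.8, 5.1]
grip_width: 0.0627
finger_force: 67.3
```

Call:
play_rows(
  series="0 0 0 0 0 0.0005 0;0 0 0 0 0 0.0005 0",
)

```text
time: 24.9
eef_pos: [0.5107, 0.1742, 0.1204]
ee_rot: [-0.042, 0.999, -0.0, 0.0]
wrist_force: [-0.9, -0.7, 8.6]
grip_width: 0.0635
finger_force: 67.7
```

The stop has been reached, with a load of about 10 N. Holding here.

Call:
play_rows(
  series="0 0 0 0 0 0 0;0 0 0 0 0 0 0;0 0 0 0 0 0 0;0 0 0 0 0 0 0;0 0 0 0 0 0 0;0 0 0 0 0 0 0",
)

```text
time: 25.65
eef_pos: [0.5107, 0.1743, 0.1205]
ee_rot: [-0.042, 0.999, -0.0, 0.0]
wrist_force: [-0.9, -1.7, 9.0]
grip_width: 0.0631
finger_force: 67.7
```

Call:
play_rows(
  series="0 0 0 0 0 -0.0005 0;0 0 0 0 0 -0.001 0;0 0 0 0 0 -0.0013 0;0 0 0 0 0 -0.0013 0;0 0 0 0 0 -0.0013 0",
)

```text
time: 26.28
eef_pos: [0.5103, 0.1742, 0.1209]
ee_rot: [-0.042, 0.999, -0.0, -0.0]
wrist_force: [0.2, 0.3, -0.4]
grip_width: 0.0628
finger_force: 66.4
```

Call:
play_rows(
  series="0 0 0 0 0 0 0.74;0 0 0 0 0 0 0.76;0 0 0 0 0 0 0.78;0 0 0 0 0 0 0.8;0 0 0 0 0 0 0.85;0 0 0 0 0 0 0.9;0 0 0 0 0 0 1;0 0 0 0 0 0 1;0 0 0 0 0 0 1;0 0 0 0 0 0 1;0 0 0 0 0 0 1;0 0 0 0 0 0 1",
)

```text
time: 27.78
eef_pos: [0.5105, 0.1742, 0.1211]
ee_rot: [-0.042, 0.999, -0.0, -0.0]
wrist_force: [-0.3, 0.3, -0.6]
grip_width: 0.0858
finger_force: 0.0
```

Run:
```python
from h import *
import cv2
s=robot.get_state();print(s["eef_pos"],s["wrist_force"],s["time"],s["joint_positions"].round(2))
S=vision.get_image("scene")[:,:,::-1];T=vision.get_image("wrist")[:,:,::-1]
C=np.zeros((540,800,3),np.uint8)
C[:,:480]=cv2.resize(S[145:235,390:470],None,fx=6,fy=6,interpolation=cv2.INTER_CUBIC)
C[:240,480:]=cv2.resize(T,(320,240))
cv2.imwrite("pics/c4.png",C)
```

```text
[0.51045279 0.17419936 0.12112124] [-0.29224151  0.3219132  -0.6498495 ] 27.775 [ 0.33  0.32 -0.19  1.06 -0.    0.24]
```

View pics/c4.png

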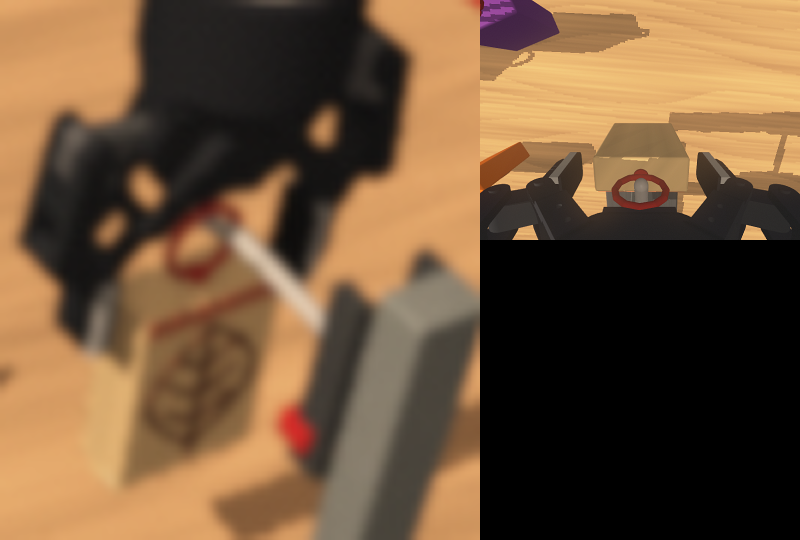

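The block hangs by its eye on the bar at crop (205,225), with the fingers clear on both sides. Retreating straight up.

Call:
play_rows(
  series="0 0 0 0 0 -0.005 1;0 0 0 0 0 -0.012 1;0 0 0 0 0 -0.022 1;0 0 0 0 0 -0.034 1;0 0 0 0 0 -0.048 1;0 0 0 0 0 -0.065 1;0 0 0 0 0 -0.085 1;0 0 0 0 0 -0.105 1;0 0 0 0 0 -0.125 1;0 0 0 0 0 -0.14 1;0 0 0 0 0 -0.145 1;0 0 0 0 0 -0.145 1;0 0 0 0 0 -0.145 1;0 0 0 0 0 -0.145 1;0 0 0 0 0 -0.145 1;0 0 0 0 0 -0.145 1;0 0 0 0 0 -0.145 1;0 0 0 0 0 -0.145 1",
)

```text
time: 30.12
eef_pos: [0.5105, 0.1742, 0.2661]
ee_rot: [-0.042, 0.999, -0.0, -0.0]
wrist_force: [0.4, -0.5, 0.5]
grip_width: 0.0854
finger_force: 0.0
```

Run:
```python
from h import *
import cv2
s=robot.get_state();print(s["eef_pos"],s["wrist_force"],s["time"])
a=vision.get_image("scene")
for _ in range(5): b=vision.get_image("scene")
print("motion",np.abs(a.astype(int)-b)[150:240,390:450].max())
cv2.imwrite("pics/c5.png",cv2.resize(b[145:235,390:490,::-1],None,fx=6,fy=6,interpolation=cv2.INTER_CUBIC))
```

```text
[0.51051441 0.17424629 0.26612458] [ 0.40105051 -0.45829094  0.54849228] 30.125
motion 8
```

View pics/c5.png

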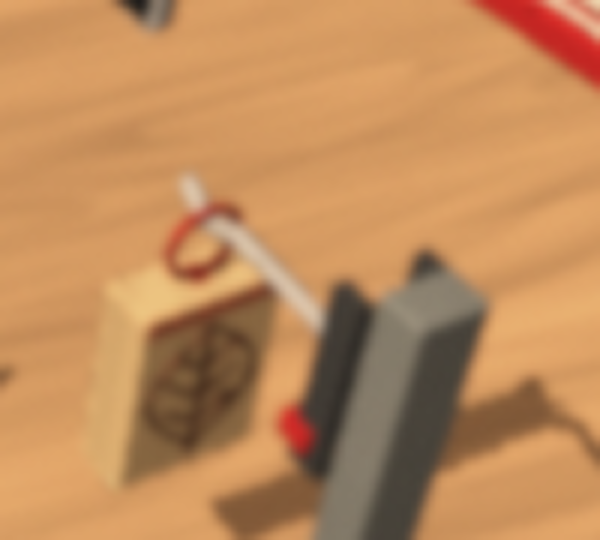

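The block hangs still and upright, with its eye in the saddle at crop (205,235) and the arm clear. Handing in.

```bash
python3 -c "
from rig import close_job
print(close_job())"
```

```text
the job is handed in; nothing more can be done
None
```

The leaf block hangs still and upright by its eye in the hook's saddle. I tugged it down about 11 mm to the stop, held it there at about 10 N, released it and handed the job in; no verdict came back. An early wrist turn the wrong way swung the arm back over its base, but nothing was touched.

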